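# Thread the stirring paddle out of the display stand

### The job

The long wooden stirring paddle lies in the well of the white display stand with both its ends caught under the raised boards. Take it, tilt it and thread it out end first through the opening without forcing it, then finish still holding it in the gripper, level and still above the stand, about a hand's width higher than the boards and touching nothing else. Leave the tins, jars and bottles standing where they are.

Things in the scene. Friction and masses are not known exactly. Their poses are not given: they have to be found in the camera images.
- stand: white wooden display stand fixed to the counter, 380 long (its x) x 160 wide (its y) x 86 mm high; origin: centre of its underside. A well runs through its whole length: floor 10 mm above the counter, inside x = -180 to 180 mm, y = -70 to 70 mm. Two cork cross-bars (x = -100 and 100 mm, 10 mm wide, tops 26 mm above the counter) carry the paddle
- board_a (a point): middle of the inner edge, on top, of the brown raised board at the stand's +x end (x = 90, z = 86 mm in the stand's frame). The board is 10 mm thick (underside at 76 mm) and covers the well out to the stand's end; below it both sides and the end are closed. Between the boards the well is open at the top for 180 mm, its sides only 40 mm high
- board_b (a point): the same on the equal board at the stand's -x end (x = -90, z = 86 mm)
- paddle: loose light-wood paddle 250 mm long, 50 to 100 g, in the well along the stand, both ends under the boards. Handle 16 wide (y) x 14 high (z), x = -125 to 50 mm, red band at butt; flat blade 36 x 10 mm, x = 50 to 125 mm. Origin: mid-length on its flat underside (26 mm above the counter at start); x points to the blade, roughly along the stand's x. Centre of mass 14 mm from origin to the blade
- blade_end (a point): middle of the paddle's blade end, 125 mm from its origin along +x, 7 mm above its underside
- butt_end (a point): middle of the paddle's butt (red band) end, 125 mm from its origin along -x, 7 mm above its underside
- tin_a: small brass candle tin, 44 mm across, 18 mm high, standing on one raised board of the stand near its outer end; origin: centre of its underside
- tin_b: small aluminium candle tin, same size, on the other raised board; origin: centre of its underside
- jar_a: amber candle jar with white label and wooden lid, 74 mm across, 87 mm high; origin: centre of its underside
- jar_b: second candle jar, same as jar_a
- pump_a: white pump bottle with a red band, 60 mm across, 171 mm high; origin: centre of its underside
- pump_b: white pump bottle with a green band, same size
- cream: white cream jar, 72 mm across, 56 mm high; origin: centre of its underside
There are look-alikes about, which are no part of the job. Leave any pink, purple or yellow look-alike of the jar_b alone.

How it is judged:
On the way:
1. the gripper holds the paddle with one end out above the raised boards while the other end is still below them (((height (world z) of blade_end above 0.092 m and height (world z) of butt_end below 0.08 m and contact force between the fingers and paddle above 0.5 N) or (height (world z) of butt_end above 0.092 m and height (world z) of blade_end below 0.08 m and contact force between the fingers and paddle above 0.5 N))), for 0.1 s.
At the end, for the whole second after the job is handed in: Fingers hold the paddle at rest, level within 0.2 rad, both ends over 146 mm above the counter (60 mm above the boards), its middle within 150 mm of the stand's in plan, touching nothing else; tins, jars and bottles upright within 30 mm of their starts (height (world z) of each of blade_end, butt_end above 0.146 m and angle between each of paddle, tin_a, tin_b, jar_a, jar_b, pump_a, pump_b, cream's own z axis and vertical below 0.2 rad and horizontal distance between paddle and stand below 0.15 m and contact force between the fingers and paddle above 1 N and contact force between paddle and stand below 0.1 N and linear speed of paddle below 0.03 m/s and angular speed of paddle below 0.15 rad/s and contact force between paddle and tin_a below 0.1 N and distance of each of tin_a, tin_b, jar_a, jar_b, pump_a, pump_b, cream from where it was at the start of the episode below 0.03 m and contact force between paddle and tin_b below 0.1 N and contact force between paddle and jar_a below 0.1 N and contact force between paddle and jar_b below 0.1 N and contact force between paddle and pump_a below 0.1 N and contact force between paddle and pump_b below 0.1 N and contact force between paddle and cream below 0.1 N); the arm keeps its last pose, push and grip.
It fails at once if a tin, jar or bottle is knocked over or moved more than 30 mm (distance of any of tin_a, tin_b, jar_a, jar_b, pump_a, pump_b, cream from where it was at the start of the episode above 0.03 m or angle between any of tin_a, tin_b, jar_a, jar_b, pump_a, pump_b, cream's own z axis and vertical above 0.5 rad).
It fails at once if the paddle is forced against the stand with more than 40 N (contact force between paddle and stand above 40 N).
It also fails if it takes over 38 s, if anything falls off the work surface, if the arm or the gripper's body presses on something with over 40 N, if the wrist force passes 120 N, or if a joint passes its speed limit or range.

### The arm

A 7-joint arm with a two-finger parallel gripper is mounted at the origin on the work surface. World frame = base frame: x ahead of the robot, y to its left, z up, the work surface at z = 0. Lengths are in m, angles in rad, forces in N, time in s.
With the tool pointing down it reaches from about 0.425 to 0.875 m from the base axis. Payload 8.4 kg.
Tool frame: the origin (TCP) lies midway between the tips of the shut fingers; the grasp point (between the pads) lies 19 mm behind it; z points along the fingers, y is the direction in which the jaws open and shut (so a half turn about z gives the same grasp; the last joint's range is limited). The gripper opens to 85 mm and grips with 20 to 120 N. Pads are 22 mm wide; open, the fingers measure 114 mm over their backs; the gripper's body (76 mm by 85 mm) begins 54 mm behind the grasp point. The pads swing forward as they close: fully open they stand 13 mm farther back than shut.
Start: joints at [-1.287, 0.333, 0.04, 1.465, -0.013, 1.343, -0.059], TCP at [0.243, 0.603, 0.198] pointing down, gripper open.
Joint ranges: [-2.58, 2.58], [-0.38, 2.09], [-1.3, 1.39], [0.25, 2.4], [-1.5, 4.64], [0.08, 2.09], [-2.65, 2.65]. Speed limits (rad/s): [2.22, 2.22, 2.79, 2.79, 3.14, 3.14, 3.14].

### API

Orientations are given as a unit quaternion [x, y, z, w].
In Python, from plant import manip gives the robot as it stands.
- The arm moves only by the tool move_arm, never from a script. Its argument "deltas" is text: rows parted by semicolons, each of 5 numbers parted by spaces: the closure in counts, from 0 (fully open) to 255 (shut), then the shift along the tool's x, y, z in cm, then the turn about the tool's z in rad. A call has 1 to 5 rows; each row is the pose to reach, as a shift and turn from the pose measured when the call began, along the tool's axes at that moment; what a row does not reach only later rows make up. A row lasts 1/8 s, in which the tool goes at most 62.5 mm and 10.7 degrees, less where a joint would pass 70% of its speed; a pose out of reach is approached as far as the arm can. A call with a gripper value outside its range is refused whole. The fingers move at their own pace and stop on an object; "force" is the grip in N (left out, the last holds). Time passes only in rows, so rows that repeat a pose let the fingers close. It gives the time, the measured TCP pose, the force and the opening at its end, in the units of the state.
- manip.read_state(): the state, without advancing time (a new reading comes with each control period).
- manip.read_camera(name): name is "side" or "top"; returns (picture, depth): 384x512x3 uint8, blue, green, red; 384x512 float32, m along the optical axis (not along the pixel's ray), 0 where there is no reading.
- manip.camera_params(name): a dict with "vfov" (degrees; the focal length in pixels is half the picture's height over the tangent of half this angle, whatever the lens; pixels are square), "cx", "cy" (the principal point, pixels), "extrinsics" (4x4, takes a point from world to camera coordinates). Camera axes: x right, y down, z forward; pixel columns grow to the right and rows downward; lengths in m; the calibration is good to about 2 mm. A picture is of the moment at which its call begins. camera_params takes no time and is no camera call.
- manip.sign_off(): hands the job in, once; it reports no verdict.
The state is a dict: "clock": time; "joint_pos": joint angles; "qvel": joint speeds; "effort": joint torques, N m; "position": TCP position; "orientation": TCP orientation; "contact_force": force on the tool from outside, world axes, zero at the start; "ft_torque": the same for the moment, N m; "gripper_width": opening from 0.0 (shut) to 1.0 (fully open).
Only numpy, scipy, OpenCV 4.12 (cv2) and the standard library are available. Lean on these libraries where they do the work, as an engineer would, in place of code of your own. Each camera call takes 0.05 s, during which the arm holds its last target. There are 200 camera calls.

## Working session

There is one attempt and no reset: what is moved stays moved. The work goes in short steps, Python scripts to look and compute and a tool call to move; the robot and the scene stay as the last step left them, time stands still between calls to the robot, and variables do not carry over. Pictures are saved under pics/ and viewed, about 8 in all and at most 12, crops included, and the job is handed in when it is done.

Besides the shell and the picture viewer there is one more tool, called as name(argument=value, ...) on one line, values as JSON. move_arm: Moves the arm, as the interface text tells. Its arguments: {"type":"object","properties":{"deltas":{"type":"string"},"force":{"type":"number"}},"required":["deltas"]}

```bash
mkdir -p pics
cat > h.py <<'E'
import numpy as np, cv2
from plant import manip
from scipy.spatial.transform import Rotation as R
def cam(n):
    im,d=manip.read_camera(n); p=manip.camera_params(n)
    f=192/np.tan(np.radians(p['vfov'])/2); h,w=d.shape
    v,u=np.mgrid[:h,:w]; P=np.dstack([(u-p['cx'])/f*d,(v-p['cy'])/f*d,d])
    E=np.array(p['extrinsics']); W=(P-E[:3,3])@E[:3,:3]
    return im,d,W
E
python3 - <<'E'
from h import *
for n in('top','side'):
    im,d,W=cam(n); cv2.imwrite(f'pics/{n}0.png',im); np.savez(f'{n}0.npz',im=im,d=d,W=W)
    print({k:np.round(v,3) for k,v in manip.camera_params(n).items()})
print(manip.read_state())
E
```

```text
{'vfov': np.float64(46.93), 'cx': np.float64(248.723), 'cy': np.float64(183.326), 'extrinsics': array([[-1.100e-02, -1.000e+00, -1.000e-03,  1.300e-02],
       [-9.860e-01,  1.100e-02, -1.680e-01,  6.190e-01],
       [ 1.680e-01, -1.000e-03, -9.860e-01,  1.162e+00],
       [ 0.000e+00,  0.000e+00,  0.000e+00,  1.000e+00]])}
{'vfov': np.float64(57.89), 'cx': np.float64(253.941), 'cy': np.float64(194.284), 'extrinsics': array([[ 0.88 , -0.474, -0.009, -0.556],
       [-0.347, -0.632, -0.693,  0.264],
       [ 0.323,  0.613, -0.721,  0.751],
       [ 0.   ,  0.   ,  0.   ,  1.   ]])}
{'clock': 0.1, 'joint_pos': array([-1.28722262,  0.33386305,  0.03986896,  1.46618636, -0.01341329,
        1.3433044 , -0.05843842]), 'qvel': array([-5.02432804e-04,  3.05263820e-06, -7.18558093e-04, -1.71905263e-03,
       -1.14922929e-03, -4.01681351e-04, -4.61873455e-04]), 'effort': array([ 4.21824385e-03, -6.60027909e+01,  1.37070056e+00, -4.06479478e+01,
        1.71350426e-02,  9.01405583e-03, -2.25027378e-05]), 'position': array([0.24261648, 0.60251943, 0.19669372]), 'orientation': array([ 1.90197468e-01,  9.81745570e-01, -7.40923893e-04, -9.97588480e-05]), 'contact_force': array([-1.08156452,  0.37622567,  0.12479808]), 'ft_torque': array([-0.0321509 , -0.00183507,  0.00654061]), 'gripper_width': 1.0043718201296625}
```

View pics/top0.png

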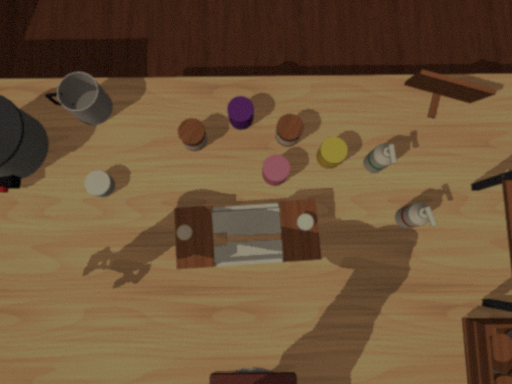

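View pics/side0.png

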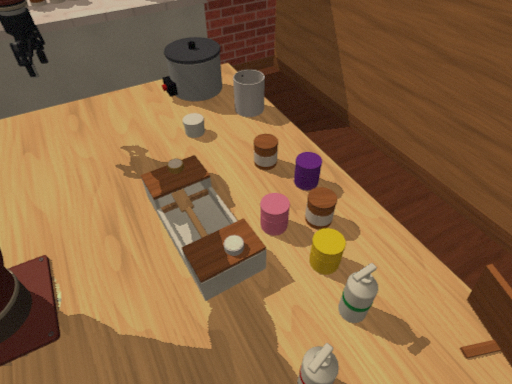

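```bash
cat > seg.py <<'E'
from h import *
z=np.load('top0.npz'); im,d,W=z['im'],z['d'],z['W']
c=np.zeros(d.shape,bool); c[190:280,165:330]=1
m=c&(abs(W[...,2]-.086)<.006)&(d>0)
p=W[m][:,:2]; print('top pts',len(p),np.median(W[m][:,2]))
n,l,s,ce=cv2.connectedComponentsWithStats(m.astype('uint8'))
for i in range(1,n):
    if s[i,4]>200:
        r=cv2.minAreaRect(W[l==i][:,:2].astype('float32')); print(s[i],np.round(r[0],4),np.round(r[1],4),r[2])
r=cv2.minAreaRect(p.astype('float32')); print(r)
m=c&(W[...,2]>.095)&(W[...,2]<.12)
n,l,s,ce=cv2.connectedComponentsWithStats(m.astype('uint8'))
for i in range(1,n):
    if s[i,4]>20: print('tin',s[i],np.median(W[l==i],0))
# paddle: in opening, z 0.03..0.05
m=c&(W[...,2]>.028)&(W[...,2]<.048)
cv2.imwrite('pics/dbg.png',np.hstack([cv2.resize(im[190:280,165:330],None,fx=4,fy=4,interpolation=2),]))
hsv=cv2.cvtColor(im,cv2.COLOR_BGR2HSV)
m2=m&(hsv[...,1]>80); n,l,s,ce=cv2.connectedComponentsWithStats(m2.astype('uint8'))
for i in range(1,n):
    if s[i,4]>40:
        q=W[l==i]; print('pad',s[i],np.median(q,0)); 
        for y in np.arange(q[:,1].min(),q[:,1].max(),.01):
            k=abs(q[:,1]-y)<.005
            if k.sum()>2: print(np.round([y,q[k,0].mean(),np.ptp(q[k,0]),q[k,2].mean()],4))
E
python3 seg.py
```

```text
top pts 4117 0.08585386609014019
[ 279  199   42   63 2058] [ 0.4887 -0.1249] [0.1599 0.0985] 3.1158506870269775
[ 174  206   41   64 2059] [0.4732 0.1528] [0.1602 0.099 ] 3.331131935119629
((0.4808947443962097, 0.014018341898918152), (0.16019520163536072, 0.37683603167533875), 3.1769168376922607)
tin [297 214  17  17 224] [ 0.50721045 -0.13736548  0.10404401]
tin [176 224  17  17 228] [0.48443689 0.17437451 0.10467319]
pad [213 233  69  13 508] [0.47100038 0.03583599 0.03825521]
[-0.0799  0.4723  0.0136  0.0389]
[-0.0699  0.4737  0.0139  0.0387]
[-0.0599  0.4737  0.0138  0.0402]
[-0.0499  0.4739  0.0139  0.0393]
[-0.0399  0.474   0.0137  0.0396]
[-0.0299  0.4731  0.0161  0.039 ]
[-0.0199  0.4713  0.0136  0.0391]
[-0.0099  0.4716  0.0136  0.0401]
[1.000e-04 4.717e-01 1.370e-02 4.040e-02]
[0.0101 0.4718 0.0137 0.0396]
[0.0201 0.4719 0.0137 0.0403]
[0.0301 0.4704 0.016  0.0383]
[0.0401 0.4694 0.0137 0.04  ]
[0.0501 0.4695 0.0138 0.0397]
[0.0601 0.4696 0.0138 0.0397]
[0.0701 0.4688 0.0325 0.036 ]
[0.0801 0.4687 0.0326 0.0361]
[0.0901 0.4687 0.0328 0.0369]
[0.1001 0.4689 0.0326 0.0363]
```

View pics/dbg.png

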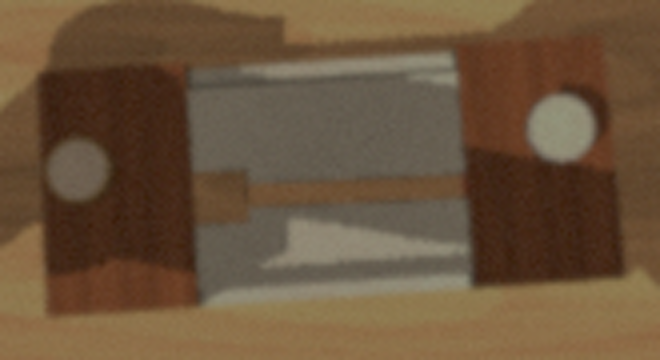

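```bash
cat >> h.py <<'E'
S0=np.array([.4809,.0140]); UX=np.array([-.0557,.9984]); UY=np.array([-.9984,-.0557])
def stand(p): q=np.asarray(p)[:2]-S0; return np.r_[q@UX,q@UY,p[2]]
def world(s): return np.r_[S0+UX*s[0]+UY*s[1],s[2]]
def delta(target,ang=None):
    s=manip.read_state(); Rm=R.from_quat(s['orientation']).as_matrix()
    dd=Rm.T@(np.asarray(target)-s['position'])*100
    a=0
    if ang is not None:
        cur=np.arctan2(Rm[1,1],Rm[0,1]); a=-(np.radians(ang)-cur); a=(a+np.pi/2)%np.pi-np.pi/2
    print('delta cm',np.round(dd,2),'turn',round(a,3),'| stand',np.round(stand(s['position']),4),'F',np.round(s['contact_force'],1),'t',round(s['clock'],2))
E
python3 - <<'E'
from h import *
delta([.4727,-.019,.20],1.9); print(stand([.4727,-.019,0]))
E
```

```text
delta cm [-44.55 -49.06  -0.25] turn 1.155 | stand [0.6009 0.2051 0.1967] F [-1.1  0.4  0.1] t 0.1
[-0.03249046  0.01002498  0.        ]
```

move_arm(deltas="110 -44.55 -49.06 -1 1.155;110 -44.55 -49.06 -1 1.155;110 -44.55 -49.06 -1 1.155;110 -44.55 -49.06 -1 1.155;110 -44.55 -49.06 -1 1.155", force=20)

```text
clock: 0.72
position: [0.3514, 0.3077, 0.202]
orientation: [0.616, 0.788, -0.001, 0.0]
contact_force: [1.5, 0.3, -0.0]
gripper_width: 0.571
```

```bash
python3 -c "
from h import *
delta([.4727,-.019,.20],1.9)"
```

```text
delta cm [-34.63   3.86   0.23] turn 0.211 | stand [0.3005 0.1129 0.202 ] F [ 1.5  0.3 -0. ] t 0.72
```

move_arm(deltas="110 -34.63 3.86 -1 0.211;110 -34.63 3.86 -1 0.211;110 -34.63 3.86 -1 0.211;110 -34.63 3.86 -1 0.211;110 -34.63 3.86 -1 0.211")

```text
clock: 1.35
position: [0.4596, 0.0148, 0.2113]
orientation: [0.695, 0.719, -0.0, 0.0]
contact_force: [1.0, 0.3, -0.6]
gripper_width: 0.568
```

```bash
python3 -c "
from h import *
delta([.4727,-.019,.20],1.9)"
```

```text
delta cm [-3.43  1.2   1.13] turn 0.0 | stand [0.002  0.0212 0.2113] F [ 1.   0.3 -0.6] t 1.35
```

Go over it and partly down, then look.

move_arm(deltas="110 -3.43 1.2 4 0;110 -3.43 1.2 8 0;110 -3.43 1.2 9 0;110 -3.43 1.2 9 0;110 -3.43 1.2 9 0")

```text
clock: 1.98
position: [0.4736, -0.0185, 0.1227]
orientation: [0.695, 0.719, 0.001, 0.001]
contact_force: [0.3, -0.2, -0.0]
gripper_width: 0.573
```

```bash
python3 -c "
from h import *
delta([.4727,-.019,.017],1.9)
im,d,W=cam('side'); cv2.imwrite('pics/s1.png',cv2.resize(im[120:320,100:320],None,fx=3,fy=3))
im,d,W=cam('top'); cv2.imwrite('pics/t1.png',cv2.resize(im[190:280,165:330],None,fx=4,fy=4))"
```

```text
delta cm [-0.05 -0.11 10.57] turn 0.001 | stand [-0.032   0.0091  0.1227] F [ 0.3 -0.2 -0. ] t 1.98
```

View pics/s1.png

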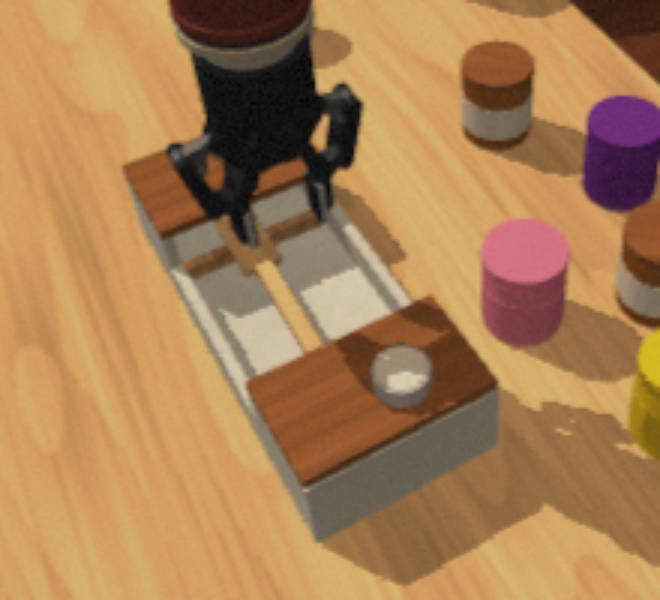

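The side view shows the fingers astride the handle, between the boards (paddle around px (270,260) in the crop). I'll descend and close.

move_arm(deltas="110 -0.05 -0.11 5 0;110 -0.05 -0.11 9 0;110 -0.05 -0.11 10.4 0;110 -0.05 -0.11 10.4 0;110 -0.05 -0.11 10.4 0")

```text
clock: 2.7
position: [0.474, -0.0189, 0.02]
orientation: [0.695, 0.719, 0.002, 0.001]
contact_force: [-1.3, -0.3, -0.6]
gripper_width: 0.568
```

move_arm(deltas="255 0 0 0 0;255 0 0 0 0;255 0 0 0 0;255 0 0 0 0;255 0 0 0 0", force=20)

```text
clock: 3.32
position: [0.4739, -0.0189, 0.02]
orientation: [0.695, 0.719, 0.002, 0.001]
contact_force: [-0.5, 0.1, 0.4]
gripper_width: 0.001
```

```bash
python3 -c "
from h import *
s=stand(manip.read_state()['position'])
delta(world(s+[.045,0,.008]))"
```

```text
delta cm [ 4.5  -0.09 -0.8 ] turn 0 | stand [-0.0325  0.0088  0.02  ] F [-0.5  0.1  0.4] t 3.33
```

```bash
python3 -c "
from h import *
im,d,W=cam('side'); cv2.imwrite('pics/s2.png',cv2.resize(im[150:290,140:270],None,fx=4,fy=4))
print(manip.read_state()['gripper_width'])"
```

```text
0.0027785993026054508
```

View pics/s2.png

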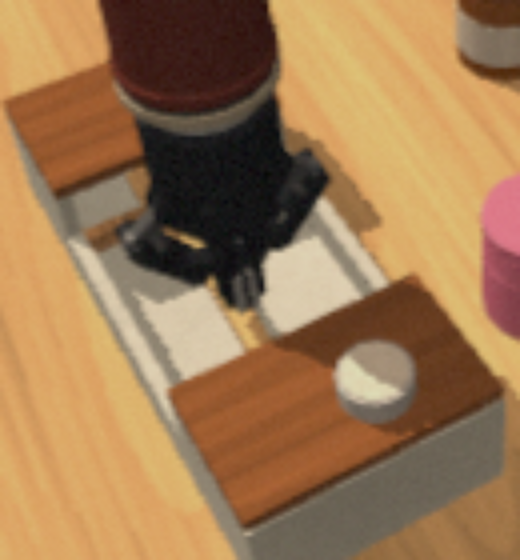

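```bash
python3 -c "
from h import *
im,d,W=cam('side')
for v in range(212,236,2): print(v,[(tuple(int(1000*x) for x in W[v,u]),int(im[v,u].sum())) for u in (196,200,204)])
print(manip.read_state()['position'])"
```

```text
212 [((463, -34, 122), 63), ((474, -27, 109), 55), ((483, -30, 106), 78)]
214 [((463, -31, 111), 67), ((473, -27, 102), 78), ((482, -29, 99), 67)]
216 [((463, -30, 103), 10), ((474, -23, 90), 80), ((482, -29, 92), 39)]
218 [((462, -30, 97), 69), ((472, -28, 89), 135), ((482, -25, 81), 74)]
220 [((462, -25, 84), 68), ((470, -29, 84), 183), ((481, -24, 72), 121)]
222 [((461, -24, 77), 61), ((470, -28, 76), 193), ((480, -25, 66), 177)]
224 [((460, -26, 72), 111), ((469, -29, 70), 238), ((480, -23, 56), 267)]
226 [((459, -26, 65), 311), ((468, -27, 60), 241), ((477, -30, 57), 284)]
228 [((462, -8, 35), 452), ((467, -28, 55), 402), ((485, 2, 9), 356)]
230 [((461, -9, 29), 541), ((468, -19, 36), 516), ((477, -25, 37), 336)]
232 [((462, 0, 8), 602), ((466, -24, 34), 507), ((475, -29, 34), 353)]
234 [((460, -4, 7), 598), ((463, -31, 36), 453), ((472, -36, 37), 369)]
[ 0.47390599 -0.01896858  0.01996284]
```

```bash
python3 -c "
from h import *
z=np.load('side0.npz');W,im=z['W'],z['im']
m=np.zeros(im.shape[:2],bool);m[0:85,0:55]=1
m&=(W[...,2]>.15)&(im.sum(2)<200)&(abs(W[...,1]-.6)<.1); q=W[m];o=np.argsort(q[:,2]);print(np.round(q[o[:12]],3))
im,d,W=cam('side')
m=np.zeros(im.shape[:2],bool);m[180:235,170:225]=1
m&=(W[...,2]>.042)&(np.hypot(W[...,0]-.474,W[...,1]+.019)<.03)&(d>0);q=W[m];o=np.argsort(q[:,2]);print(np.round(q[o[:14]],3),im[m][o[:14]].sum(1))
im,d,W=cam('top');hs=cv2.cvtColor(im,cv2.COLOR_BGR2HSV)
m=(W[...,2]>.03)&(W[...,2]<.045)&(hs[...,1]>80)&(abs(W[...,0]-.47)<.05)&(abs(W[...,1]-.014)<.09);q=W[m];print(m.sum(),np.median(q,0))
for y in np.arange(-.08,.11,.02):
  k=abs(q[:,1]-y)<.008
  if k.sum()>2: print(np.round([y,q[k,0].mean(),np.ptp(q[k,0]),q[k,2].mean()],4))
"
```

```text
[[0.259 0.648 0.239]
 [0.256 0.647 0.24 ]
 [0.254 0.647 0.241]
 [0.251 0.648 0.241]
 [0.262 0.64  0.241]
 [0.248 0.645 0.242]
 [0.255 0.647 0.244]
 [0.265 0.64  0.244]
 [0.263 0.64  0.244]
 [0.258 0.643 0.245]
 [0.25  0.646 0.245]
 [0.26  0.639 0.245]]
[[ 0.473 -0.028  0.054]
 [ 0.465 -0.028  0.056]
 [ 0.476 -0.027  0.056]
 [ 0.478 -0.028  0.056]
 [ 0.467 -0.03   0.056]
 [ 0.462 -0.024  0.057]
 [ 0.47  -0.029  0.058]
 [ 0.48  -0.024  0.058]
 [ 0.483 -0.023  0.059]
 [ 0.477 -0.027  0.059]
 [ 0.468 -0.029  0.059]
 [ 0.479 -0.029  0.06 ]
 [ 0.466 -0.029  0.06 ]
 [ 0.465 -0.025  0.06 ]] [307 468 218 288 406 378 283 268 246 203 274 287 345 168]
208 [0.46876425 0.08105812 0.03689761]
[0.06   0.4696 0.0137 0.0395]
[0.08   0.4686 0.0328 0.036 ]
[0.1    0.4686 0.0324 0.0361]
```

The side depth puts the shut tips at z≈0.054, but the state reports 0.020. The start frame shows the same ~30 mm difference, so the reported z reads low. The jaws closed above the handle. I'll trust the camera: open, go 3.2 cm lower and close again.

move_arm(deltas="110 0 0 0 0;110 0 0 0 0;110 0 0 1.5 0;110 0 0 3.2 0;110 0 0 3.2 0")

```text
clock: 4.15
position: [0.4724, -0.0193, -0.0139]
orientation: [0.695, 0.719, -0.0, 0.0]
contact_force: [0.3, 0.1, -0.4]
gripper_width: 0.57
```

move_arm(deltas="255 0 0 0 0;255 0 0 0 0;255 0 0 0 0;255 0 0 0 0", force=20)

```text
clock: 4.65
position: [0.4725, -0.0192, -0.0137]
orientation: [0.695, 0.719, 0.0, 0.0]
contact_force: [0.2, 0.2, -1.9]
gripper_width: 0.178
```

```bash
python3 -c "
from h import *
s=stand(manip.read_state()['position'])
delta(world(s+[.045,0,.008]))
print(manip.read_state()['gripper_width'])
im,d,W=cam('side')
m=np.zeros(im.shape[:2],bool);m[180:240,170:225]=1
m&=(W[...,2]>.012)&(np.hypot(W[...,0]-.474,W[...,1]+.019)<.025)&(d>0)&(im.sum(2)<260);q=W[m];o=np.argsort(q[:,2]);print(np.round(q[o[:10]],3))"
```

```text
delta cm [ 4.5 -0.1 -0.8] turn 0 | stand [-0.0327  0.0102 -0.0137] F [ 0.2  0.2 -1.9] t 4.65
0.17834790293633562
[[ 0.463 -0.03   0.023]
 [ 0.487 -0.024  0.026]
 [ 0.463 -0.03   0.027]
 [ 0.49  -0.024  0.027]
 [ 0.461 -0.029  0.028]
 [ 0.454 -0.026  0.028]
 [ 0.459 -0.029  0.028]
 [ 0.483 -0.028  0.029]
 [ 0.456 -0.028  0.03 ]
 [ 0.488 -0.024  0.03 ]]
```

Gripped: width 0.178, about 15 mm. Lift slightly, then slide 4.5 cm toward the blade end.

move_arm(deltas="255 0 0 -1 0;255 1.5 -0.03 -1.2 0;255 3 -0.06 -1.2 0;255 4.5 -0.1 -1.2 0;255 4.5 -0.1 -1.2 0")

```text
clock: 5.32
position: [0.4699, 0.0272, -0.0018]
orientation: [0.694, 0.72, 0.0, 0.0]
contact_force: [0.0, -0.1, -0.5]
gripper_width: 0.183
```

```bash
cat > look.py <<'E'
from h import *
import sys
s=manip.read_state(); print('grip',round(s['gripper_width'],3)); delta(s['position'])
ims=[]
for n in ('side','top'):
    im,d,W=cam(n); hs=cv2.cvtColor(im,cv2.COLOR_BGR2HSV)
    ims.append(cv2.resize(im[110:270,120:270],None,fx=3,fy=3) if n=='side' else cv2.resize(im[180:290,160:330],None,fx=2.4,fy=2.4))
    np.savez(n+'1.npz',im=im,d=d,W=W)
h=max(i.shape[0] for i in ims); ims=[cv2.copyMakeBorder(i,0,h-i.shape[0],0,0,0) for i in ims]
out=np.hstack(ims); f=min(1,800/out.shape[1]); cv2.imwrite(f'pics/{sys.argv[1]}.png',cv2.resize(out,None,fx=f,fy=f))
E
python3 look.py l1
```

```text
grip 0.183
delta cm [0. 0. 0.] turn 0 | stand [ 0.0138  0.0103 -0.0018] F [ 0.  -0.1 -0.5] t 5.33
```

View pics/l1.png

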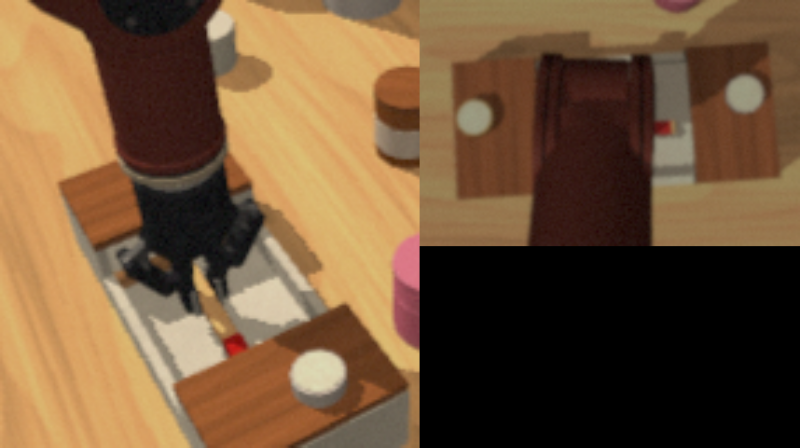

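The top view shows the red butt clear of board_b's edge (px 665 against 690). I'll lift so the blade meets board_a's edge and the paddle pivots in the light grip.

move_arm(deltas="255 0 0 -1.2 0;255 0 0 -2.2 0;255 0 0 -2.8 0;255 0 0 -3.3 0;255 0 0 -3.8 0")

```text
clock: 6.05
position: [0.4699, 0.0258, 0.0365]
orientation: [0.695, 0.719, 0.0, 0.0]
contact_force: [1.2, 1.4, -3.3]
gripper_width: 0.182
```

```bash
python3 look.py l2
python3 - <<'E'
from h import *
for n in('side','top'):
    z=np.load(n+'1.npz');W,im=z['W'],z['im'];hs=cv2.cvtColor(im,cv2.COLOR_BGR2HSV)
    m=((hs[...,0]<6)|(hs[...,0]>174))&(hs[...,1]>170)&(hs[...,2]>70)&(abs(W[...,0]-.475)<.04)&(abs(W[...,1]+.04)<.06)
    q=W[m]; print(n,m.sum(),np.round(np.median(q,0),3),stand(np.median(q,0)) if len(q) else '')
E
```

```text
grip 0.182
delta cm [0. 0. 0.] turn 0 | stand [0.0124 0.0103 0.0365] F [ 1.2  1.4 -3.3] t 6.05
side 47 [ 0.468 -0.041  0.101] [-0.05426688  0.01590665  0.10098455]
top 24 [ 0.474 -0.044  0.105] [-0.05769428  0.00971839  0.10457841]
```

Tilting works with only 3 N. Continue.

move_arm(deltas="255 0 0 -0.6 0;255 0 0 -1.2 0;255 0 0 -1.8 0;255 0 0 -2.4 0;255 0 0 -2.6 0")

```text
clock: 6.78
position: [0.4701, 0.0258, 0.063]
orientation: [0.695, 0.719, 0.0, 0.0]
contact_force: [0.6, -0.2, -4.4]
gripper_width: 0.186
```

```bash
cat > red.py <<'E'
from h import *
for n in('side','top'):
    im,d,W=cam(n);hs=cv2.cvtColor(im,cv2.COLOR_BGR2HSV)
    p=manip.read_state()['position']
    m=((hs[...,0]<6)|(hs[...,0]>174))&(hs[...,1]>170)&(hs[...,2]>70)&(abs(W[...,0]-.475)<.04)&(abs(W[...,1]-p[1]+.08)<.05)&(W[...,2]>.06)
    q=W[m]; r=np.median(q,0); print(n,m.sum(),np.round(stand(r),3),'tilt~',np.round(np.arctan2(r[2]-.007-(p[2]+.047),.08),2))
delta(p)
E
python3 red.py
```

```text
side 34 [-0.047  0.017  0.148] tilt~ 0.37
top 11 [-0.053  0.012  0.151] tilt~ 0.41
delta cm [0. 0. 0.] turn 0 | stand [0.0124 0.0101 0.0628] F [ 0.3 -1.9 -2.3] t 6.88
```

move_arm(deltas="255 -1.5 0 -0.4 0;255 -3 0 -1 0;255 -4.5 0 -1.6 0;255 -6 0 -2.2 0;255 -7.8 0 -2.9 0")

```text
clock: 7.5
position: [0.4729, -0.0533, 0.0924]
orientation: [0.695, 0.719, 0.0, 0.001]
contact_force: [-0.2, -0.7, -0.7]
gripper_width: 0.181
```

```bash
python3 red.py; python3 look.py l3
```

```text
side 42 [-0.128  0.019  0.177] tilt~ 0.35
top 0 [nan nan nan] tilt~ nan
delta cm [0. 0. 0.] turn 0 | stand [-0.0681  0.0114  0.0928] F [-0.4  0.1 -1. ] t 7.6
grip 0.183
delta cm [0. 0. 0.] turn 0 | stand [-0.0681  0.0114  0.0928] F [-0.4  0.1 -1. ] t 7.6
  return _methods._mean(a, axis=axis, dtype=dtype,
  ret = um.true_divide(
```

View pics/l3.png

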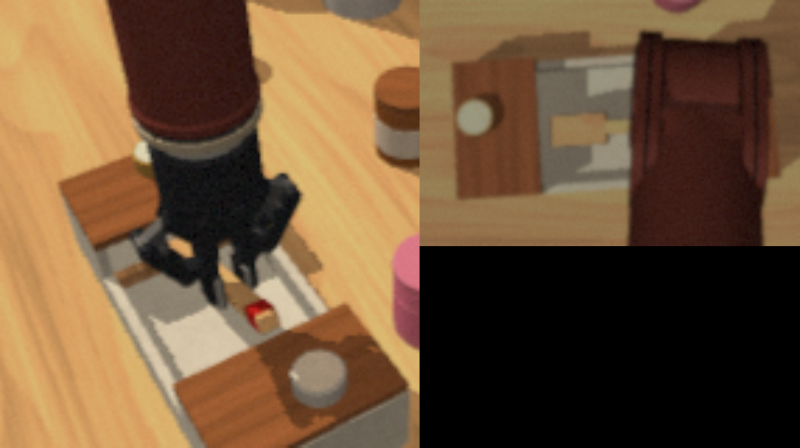

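The blade end is inside the opening (px 552, past board_a's edge at 540). Lift clear, then lower the blade end onto board_a, away from the tin, to press the paddle level.

move_arm(deltas="255 0 0 -2 0;255 0 0 -4 0;255 0 0 -6 0;255 1.2 -1 -6 0;255 2.3 -2 -6 0")

```text
clock: 8.32
position: [0.4516, -0.0289, 0.1518]
orientation: [0.695, 0.719, 0.001, 0.0]
contact_force: [-0.7, 0.7, -0.8]
gripper_width: 0.179
```

```bash
python3 red.py 2>/dev/null
python3 - <<'E'
from h import *
delta(world([-.045,.032,.048]))
im,d,W=cam('top');hs=cv2.cvtColor(im,cv2.COLOR_BGR2HSV)
q=W.reshape(-1,3); s=np.c_[(q[:,:2]-S0)@UX,(q[:,:2]-S0)@UY,q[:,2]]
k=(s[:,0]>.02)&(s[:,0]<.13)&(s[:,1]>.013)&(s[:,1]<.06)&(s[:,2]>.093)&(s[:,2]<.17); s=s[k]
for x in np.arange(.02,.13,.01):
    j=abs(s[:,0]-x)<.005
    if j.sum()>3: print(round(x,3),np.round(np.median(s[j],0),3),np.round(np.ptp(s[j,1]),3))
E
```

```text
side 34 [-0.105  0.038  0.235] tilt~ 0.35
top 0 [nan nan nan] tilt~ nan
delta cm [0. 0. 0.] turn 0 | stand [-0.0406  0.032   0.1516] F [-0.6  0.2 -0.3] t 8.43
delta cm [-0.45  0.   10.36] turn 0 | stand [-0.0406  0.032   0.1516] F [-0.6  0.2 -0.3] t 8.43
0.03 [0.032 0.029 0.167] 0.025
0.04 [0.04  0.031 0.158] 0.034
0.05 [0.05  0.031 0.154] 0.032
0.06 [0.06  0.029 0.149] 0.032
0.07 [0.07  0.03  0.144] 0.034
0.08 [0.08  0.03  0.139] 0.033
0.09 [0.09  0.031 0.133] 0.033
0.1 [0.098 0.029 0.129] 0.032
```

move_arm(deltas="255 -0.45 0 2 0;255 -0.45 0 4 0;255 -0.45 0 5.2 0;255 -0.45 0 6.4 0;255 -0.45 0 7.4 0")

```text
clock: 9.1
position: [0.4524, -0.0335, 0.0773]
orientation: [0.694, 0.72, 0.001, 0.0]
contact_force: [0.3, -1.7, 2.0]
gripper_width: 0.182
```

move_arm(deltas="255 0 0 0.8 0;255 0 0 1.5 0;255 0 0 2.2 0;255 0 0 2.8 0;255 0 0 2.8 0")

```text
clock: 9.72
position: [0.4522, -0.0334, 0.0489]
orientation: [0.694, 0.72, 0.001, 0.0]
contact_force: [0.3, 0.6, 1.2]
gripper_width: 0.181
```

```bash
python3 red.py 2>/dev/null; python3 look.py l4
cat > blade.py <<'E'
from h import *
im,d,W=cam('top')
q=W.reshape(-1,3); s=np.c_[(q[:,:2]-S0)@UX,(q[:,:2]-S0)@UY,q[:,2]]
k=(s[:,0]>.01)&(s[:,0]<.15)&(s[:,1]>.013)&(s[:,1]<.06)&(s[:,2]>.090)&(s[:,2]<.22); s=s[k]
for x in np.arange(.02,.14,.015):
    j=abs(s[:,0]-x)<.005
    if j.sum()>3: print(np.round(np.median(s[j],0),3),np.round(np.ptp(s[j,1]),3))
E
python3 blade.py
```

```text
side 70 [-0.115  0.034  0.101] tilt~ -0.03
top 0 [nan nan nan] tilt~ nan
delta cm [0. 0. 0.] turn 0 | stand [-0.0457  0.0312  0.0493] F [ 0.4  0.3 -0.1] t 9.82
grip 0.186
delta cm [0. 0. 0.] turn 0 | stand [-0.0457  0.0312  0.0493] F [ 0.4  0.3 -0.1] t 9.82
[0.02  0.03  0.101] 0.016
[0.034 0.029 0.101] 0.015
[0.05  0.03  0.097] 0.031
[0.065 0.029 0.097] 0.031
[0.08  0.031 0.096] 0.033
[0.095 0.03  0.096] 0.031
[0.11  0.029 0.096] 0.031
[0.141 0.037 0.09 ] 0.031
```

View pics/l4.png

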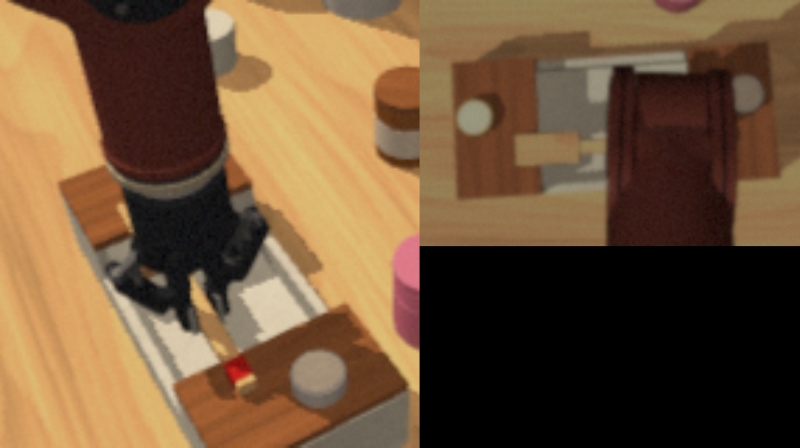

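The paddle is level: handle and blade tops are flat at 101 and 96 mm, the blade lies on board_a (px 515–580), the butt is just over board_b, and the tins are untouched. Grip firmly, then raise it 8.5 cm.

move_arm(deltas="255 0 0 0 0;255 0 0 0 0;255 0 0 -0.6 0;255 0 0 -1.6 0;255 0 0 -2.8 0", force=100)

```text
clock: 10.6
position: [0.4524, -0.0334, 0.0783]
orientation: [0.694, 0.72, 0.001, 0.0]
contact_force: [-0.2, 0.9, 0.2]
gripper_width: 0.159
```

move_arm(deltas="255 0.5 0 -1.5 0;255 1.5 0 -3 0;255 2.5 0 -4.5 0;255 3 0 -5.7 0;255 3 0 -5.7 0")

```text
clock: 11.22
position: [0.4519, -0.003, 0.1364]
orientation: [0.694, 0.72, 0.002, 0.001]
contact_force: [0.4, -0.3, -1.0]
gripper_width: 0.158
```

move_arm(deltas="255 0 0 0 0;255 0 0 0 0;255 0 0 0 0;255 0 0 0 0")

```text
clock: 11.72
position: [0.4518, -0.0032, 0.1362]
orientation: [0.694, 0.72, 0.002, 0.001]
contact_force: [-0.1, -0.4, -1.0]
gripper_width: 0.157
```

```bash
python3 red.py 2>/dev/null; python3 look.py l5; python3 blade.py; python3 -c "
from h import *
print(abs(manip.read_state()['qvel']).max())
a=np.load('top0.npz')['im'];b=np.load('top1.npz')['im']
cv2.imwrite('pics/full.png',np.vstack([a[:,:],b])[::1,::1][384:])"
```

```text
side 55 [-0.086  0.034  0.188] tilt~ -0.03
top 0 [nan nan nan] tilt~ nan
delta cm [0. 0. 0.] turn 0 | stand [-0.0155  0.03    0.1363] F [-0.1 -0.1 -1.3] t 11.82
grip 0.16
delta cm [0. 0. 0.] turn 0 | stand [-0.0155  0.03    0.1363] F [-0.1 -0.1 -1.3] t 11.82
[0.065 0.027 0.187] 0.015
[0.08  0.029 0.183] 0.031
[0.095 0.028 0.183] 0.043
[0.11  0.03  0.182] 0.046
[0.125 0.03  0.182] 0.031
[0.14  0.029 0.182] 0.029
0.0018465535096252963
```

View pics/l5.png

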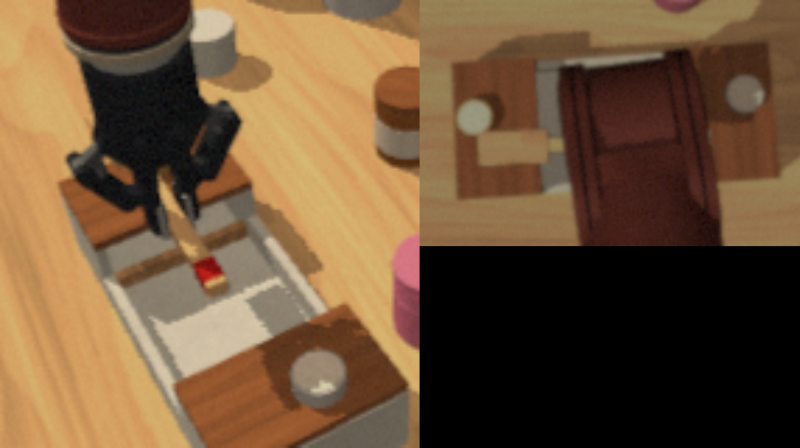

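View pics/full.png

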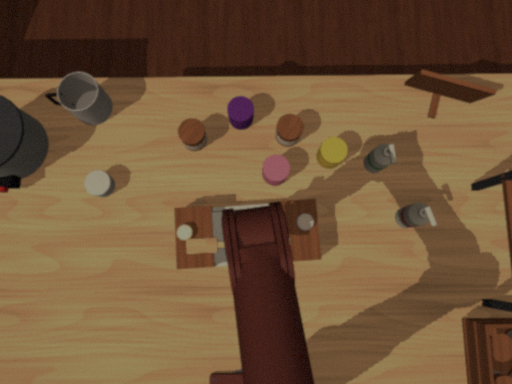

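```bash
python3 -c "
from plant import manip
print(manip.sign_off())"
```

```text
the job is handed in; nothing more can be done
None
```

I threaded the paddle out butt first, and the arm is now holding it level and still above the stand. The job is handed in at about 11.9 s; no verdict was reported.

- **How:** I gripped the handle lightly and slid it 45 mm toward the blade end. Lifting it against board_a's edge tilted it to about 0.45 rad. I drew it out along its length, then pressed the blade end onto board_a to level it. Finally I gripped at 100 N and raised it.
- **Last checks:**
  - **Height:** the paddle is flat, with its tops at about 182–188 mm, so both ends are near 175 mm above the counter.
  - **Position:** its middle is about 35 mm from the stand's in plan.
  - **Grip and motion:** the jaws are at 0.16 open on the handle, and joint speeds are near zero.
  - **Forces:** the tool force was never above about 5 N at any reading.
  - **Other objects:** in the last pictures the tins, jars and bottles look to be where they started. I judged that by eye and did not measure it.
- **Disagreement:** the reported TCP height was about 30 mm lower than the camera depth showed. My first close therefore shut above the handle and missed. I corrected by the camera, and the second grip held.

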